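# Set the hold-down screw of a drill jig

## Robot

A 6-joint arm with a two-finger parallel gripper is mounted at the origin on a cart in front of the work surface, level with it; the furniture and walls round the work are solid. World frame = base frame: x ahead of the robot, y to its left, z up, the work surface at z = 0. Lengths are in m, angles in rad, forces in N, time in s.
With the tool pointing down it reaches from about 0.325 to 0.9 m from the base axis. Payload 3.5 kg.
Tool frame: the origin (TCP) lies on the centre line of the jaws, within the pads' length; the fingertips stand 8 mm ahead of it and the grasp point (between the pads) lies 11 mm behind it; z points along the fingers, y is the line along which they close (so a half turn about z gives the same grasp; the last joint's range is limited). The gripper opens to 85 mm and grips with 20 to 120 N. Pads are 22 mm wide; open, the fingers measure 114 mm over their backs; the gripper's body (76 mm by 85 mm) begins 54 mm behind the grasp point. The pads swing forward as they close: fully open they stand 13 mm farther back than shut.
Start: joints at [1.221, 0.276, -0.026, 1.268, 0, 1.467], TCP at [0.153, 0.606, 0.239] pointing down, gripper open.
Joint ranges: [-3.12, 3.12], [-0.85, 1.88], [-1.08, 1.24], [-1.95, 2.15], [-1.57, 1.53], [-3.14, 3.14]. Speed limits (rad/s): [2.57, 2.57, 3.14, 3.14, 3.14, 3.14].

## Interface

Orientations are given as a unit quaternion [w, x, y, z].
In Python, from cell import * gives the robot as it stands.
- The arm moves only by the tool apply_moves, never from a script. Its argument "motion" is a list of rows, each an object of numbers: "x", "y", "z": the shift along the tool's x, y, z in m; "twist": the turn about the tool's z in rad. In form: [{"x": .., "y": .., "z": .., "twist": ..}, ...]. A call has 1 to 12 rows; each row is the pose to reach, as a shift and turn from the pose commanded when the call began, along the tool's axes at that moment; what a row does not reach only later rows make up. A row lasts 1/8 s, in which the tool goes at most 62.5 mm and 10.7 degrees, less where a joint would pass 70% of its speed; a pose out of reach is approached as far as the arm can. A call with a gripper value outside its range is refused whole. "hand" is the opening, from -1 (shut) to 1 (fully open), set as the call begins (left out, the last holds). The fingers move at their own pace and stop on an object; "force" is the grip in N (left out, the last holds). Time passes only in rows, so rows that repeat a pose let the fingers close. It gives the time, the measured TCP pose, the force, the opening and the grip force at its end, in the units of the state.
- read_state(): the state, without advancing time (a new reading comes with each control period).
- read_camera(name): name is "side" or "top"; returns a dict with "frame" (420x560x3 uint8, red, green, blue), "z_map" (420x560 float32, m along the optical axis (not along the pixel's ray), 0 where there is no reading), "fov_y" (degrees; the focal length in pixels is half the picture's height over the tangent of half this angle, whatever the lens; pixels are square), "cx", "cy" (the principal point, pixels), "R" (3x3) and "t" (3): a world point X has camera coordinates R X + t. Camera axes: x right, y down, z forward; pixel columns grow to the right and rows downward; lengths in m; the calibration is good to about 2 mm. A picture is of the moment at which its call begins.
- hand_in(): hands the job in; it is judged then, once.
The state is a dict: "time": time; "q": joint angles; "joint_velocities": joint speeds; "joint_efforts": joint torques, N m; "position": TCP position; "orientation": TCP orientation; "ft_force": force on the tool from outside, world axes, zero at the start; "torque": the same for the moment, N m; "width": finger opening in m; "grip_force": force on a finger pad.
Only numpy, scipy, OpenCV 4.12 (cv2) and the standard library are available. Lean on these libraries where they do the work, as an engineer would, in place of code of your own. Each camera call takes 0.05 s, during which the arm holds its last target. There are 200 camera calls.

## Task

Push the square steel tube along the channel of the drill jig until its end is fully home against the end stop. Then turn the thumbscrew on the jig's bridge clockwise until it seats, and back it off a quarter turn so that the tube just slides. Finish while still gripping the thumbscrew at that setting, so that I can do up its lock nut; leave the other things on the bench where they lie.

Things in the scene. Friction and masses are not known exactly. Their poses are not given: they have to be found in the camera images.
- jig: Drill jig bolted to the bench: dark steel base plate 160x100x10 mm, origin on the bench top. In its frame the base spans x = -100 to +60 mm, y = -50 to +50 mm. Its channel runs along its x axis at y = 0, open at -x (the robot's side): floor 10 mm above the bench, 33 mm wide between steel rails 12 mm thick, x = -45 to +45 mm, tops 32 mm above the bench.
- stop_face (a point): Middle of the foot of the end stop's face at the far (+x) end of the channel: x = +45 mm, y = 0 in the jig's frame, 10 mm above the bench. The stop is a steel block 57 mm wide, its top 42 mm above the bench.
- bridge_top (a point): Top of the grey bridge where the upright thumbscrew passes through it: x = +10 mm, y = 0 in the jig's frame, 58 mm above the bench. The bridge crosses the channel, 34 mm long (jig x) and 81 mm wide (jig y), underside 44 mm above the bench. On it, round the screw, lies a flat lock nut 23 mm across, its top 66 mm above the bench.
- tube_centre (a point): Centre of the square steel tube, 30x30x100 mm, 4 mm walls, 0.15 to 0.31 kg, loose on the channel floor, its near end sticking out of the open end: centre 25 mm, top 40 mm above the bench. Its length (its own y axis) lies along the jig's x axis. Home, its centre is at x = -5 mm in the jig's frame and its near end 10 mm out of the rails; it starts 35 to 60 mm short of that.
- wing_centre (a point): Centre of the thumbscrew's wing, on the screw's vertical axis, about 94 mm above the bench. The wing is a flat upright steel piece 40 mm long, 10 mm thick and 26 mm high (13 mm above and below this point) with parallel sides; grip it across the 10 mm. The point's x axis lies along the wing's length and turns with it.
- wing: The same wing as a body; its x axis lies along the wing's length, its origin is on the screw's axis 93 mm below the wing's centre.
- thumbscrew (a joint): Angle of the thumbscrew in rad; it grows as the screw turns clockwise seen from above (tightening; the screw sinks 3 mm a turn). At 0 the wing lies along the jig's x axis. It turns against a light steady friction of 0.05 N m and stays where it is left; it seats at a hard stop at 3.4, and starts 2.2 to 2.8 rad before that.
- nut_m20: plain steel hexagon nut, 31x35x16 mm, lying beside the jig; a bystander, to be left where it lies (origin: centre of its underside).
- nut_m16: plain steel hexagon nut, 25x28x13 mm, lying beside the jig; a bystander, to be left where it lies (origin: centre of its underside).
- cold_chisel: steel cold chisel, 22x173x20 mm, lying on the bench to the left of the jig; a bystander, to be left where it lies (origin: centre of its underside).
- wrench_13: steel spanner, 29x192x7 mm, lying on the bench to the right of the jig; a bystander, to be left where it lies (origin: centre of its underside).
- round_offcut: round steel bar, diameter 22 mm, 85 mm long, lying on the bench at the left; a bystander, to be left where it lies (origin: centre of its underside).
- tape_measure: yellow tape measure, 36x82x62 mm, standing on the bench at the right; a bystander, to be left where it lies (origin: centre of its underside).
Mind the look-alikes: they are no part of the job. What is shaped like the part that bears tube_centre but red is not meant.

How it is judged:
By the outcome, as a careful person would: the job done as asked, in the order asked, and still so for the second after the job is handed in, while the arm keeps its last pose, push and grip.
It also fails if it takes over 54 s, if anything falls off the work surface, if the arm or the gripper's body presses on something with over 40 N, if the wrist force passes 120 N, or if a joint passes its speed limit or range.

## Working session

There is one attempt and no reset: what is moved stays moved. The work goes in short steps, Python scripts to look and compute and a tool call to move; the robot and the scene stay as the last step left them, time stands still between calls to the robot, and variables do not carry over. Pictures are saved under pics/ and viewed, at most 10 in all, crops included, and the job is handed in when it is done.

Besides the shell and the picture viewer there is one more tool, called after "Call:" as a command line: name --argument value ..., lists and objects as JSON in quotes. apply_moves: Moves the arm, as the interface text tells. Its arguments: {"type":"object","properties":{"motion":{"type":"array"},"hand":{"type":"number"},"force":{"type":"number"}},"required":["motion"]}

```bash
ls; mkdir -p pics; python3 - <<'E'
from cell import *
import cv2,numpy as np
for n in("top","side"):
    c=read_camera(n);cv2.imwrite(f"pics/{n}0.png",c["frame"][:,:,::-1]);print(n,c["fov_y"],c["cx"],c["cy"],c["R"],c["t"])
    np.savez(f"{n}0.npz",**c)
s=read_state();print(s)
E
```

```text
pics
top 49.90145297610378 283.0880942674312 211.74827760728812 [[-3.98953937e-04 -9.99825822e-01 -1.86591940e-02]
 [-9.96924816e-01  1.85984760e-03 -7.83418924e-02]
 [ 7.83629503e-02  1.85705588e-02 -9.96751916e-01]] [0.01898896 0.58451215 1.2856317 ]
side 48.48171784683338 284.6411647023222 208.81530192365835 [[ 0.95956703 -0.28097753  0.01681514]
 [-0.13141749 -0.50003034 -0.85597845]
 [ 0.24891879  0.81915889 -0.51673798]] [-0.56453015  0.15204824  1.50401166]
{'time': 0.1, 'q': array([ 1.22060248e+00,  2.77074975e-01, -2.77479466e-02,  1.26798249e+00,
       -1.45168138e-05,  1.46743014e+00]), 'joint_velocities': array([ 5.68137052e-04, -2.73201322e-03,  3.60925713e-03, -8.72457627e-05,
        8.03000364e-05, -2.26776179e-04]), 'joint_efforts': array([-2.36004080e-04, -4.46705925e+01,  2.96129358e+01,  8.43779737e-03,
       -1.36790941e-04, -2.56119765e-07]), 'position': array([0.15246266, 0.60541296, 0.2382583 ]), 'orientation': array([-2.18789493e-04,  1.23100711e-01,  9.92393675e-01, -9.80451659e-04]), 'ft_force': array([0.01220871, 0.15383289, 0.08230896]), 'torque': array([ 0.0093731 , -0.00704898,  0.01898605]), 'grip_force': 0.0, 'width': 0.08549118860658003}
```

View pics/top0.png

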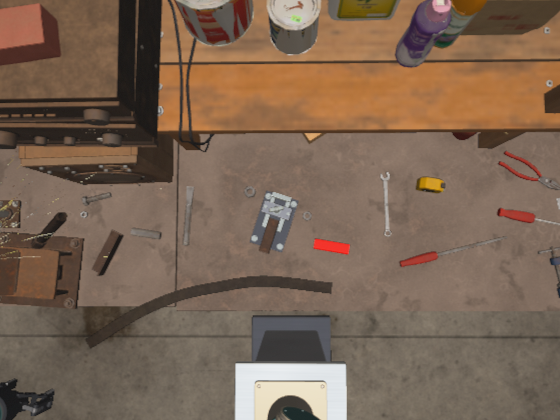

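View pics/side0.png

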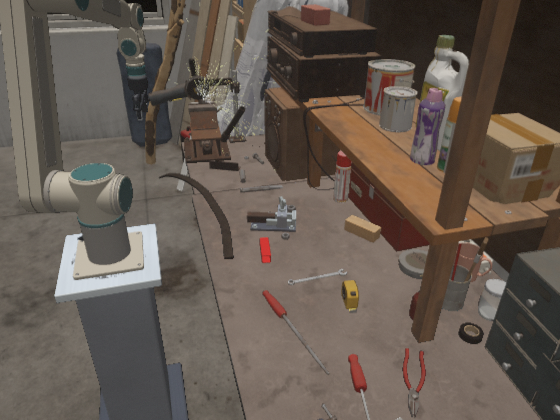

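The jig is at top (273,220) with the dark tube sticking out at (268,236). The red look-alike is at (331,246). Next: enlarged crops of the jig.

```bash
cat > h.py <<'E'
import numpy as np
def ray(c,u,v,z):
    "world point on the pixel's ray at height z"
    f=210/np.tan(np.radians(float(c["fov_y"]))/2)
    d=c["R"].T@np.array([(u-c["cx"])/f,(v-c["cy"])/f,1]); o=-c["R"].T@c["t"]
    return o+d*(z-o[2])/d[2]
def proj(c,X):
    f=210/np.tan(np.radians(float(c["fov_y"]))/2)
    p=c["R"]@np.array(X)+c["t"]; return np.array([p[0]/p[2]*f+c["cx"],p[1]/p[2]*f+c["cy"]])
E
python3 - <<'E'
import cv2,numpy as np
from h import *
a=np.load("top0.npz");b=np.load("side0.npz")
A=cv2.resize(a["frame"][180:260,235:365],None,fx=6,fy=6,interpolation=cv2.INTER_CUBIC)
B=cv2.resize(b["frame"][190:265,240:305],None,fx=8,fy=8,interpolation=cv2.INTER_CUBIC)
cv2.imwrite("pics/t1.png",A[:,:,::-1]);cv2.imwrite("pics/s1.png",B[:,:,::-1])
for p in[(276,220),(240,130),(240,100)]:
    u,v=p;f=210/np.tan(np.radians(float(a["fov_y"]))/2);z=a["z_map"][v,u]
    print(p,a["R"].T@(np.array([(u-a["cx"])/f*z,(v-a["cy"])/f*z,z])-a["t"]))
E
```

```text
(276, 220) [0.55947947 0.03823123 0.04168296]
(240, 130) [0.74038434 0.10746144 0.34890999]
(240, 100) [0.80774121 0.10776985 0.35039659]
```

View pics/t1.png

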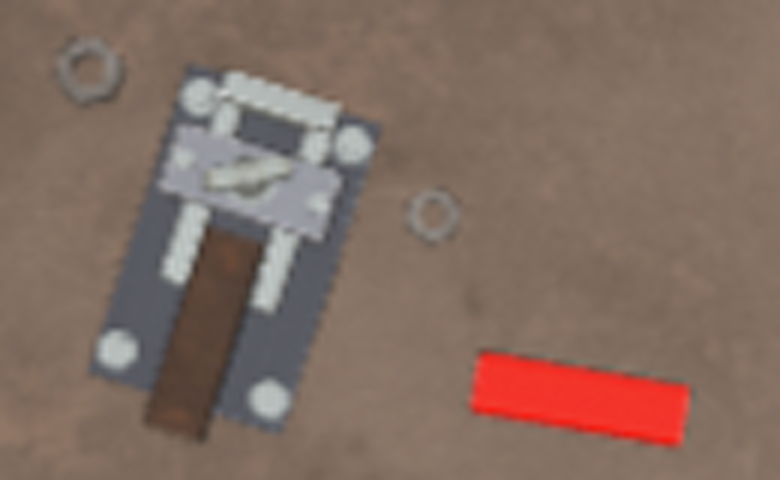

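View pics/s1.png

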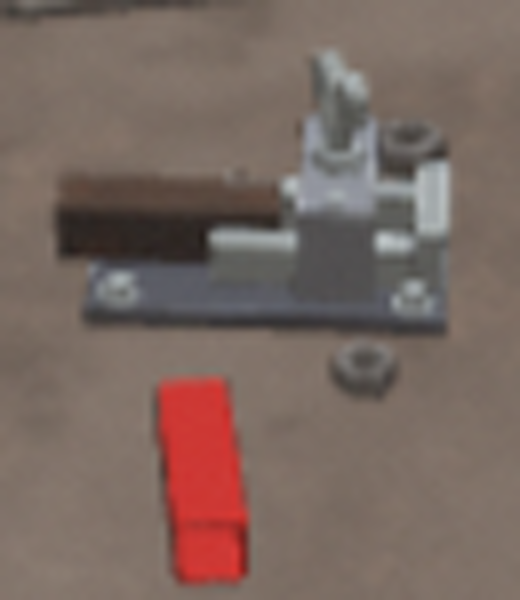

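The brown tube, whose near end is at top (264,252), sits in the jig channel. The red block at (331,246) lies loose on the bench, so it's the decoy. The wing runs from about (269,210) to (283,206). Next I'll solve the poses.

```bash
cat >> h.py <<'E'
def jigfit(c,pts):
    J=np.array([[.06,.05],[.06,-.05],[-.1,-.05],[-.1,.05]])
    W=np.array([ray(c,*p,.010)[:2] for p in pts])
    a=J-J.mean(0);b=W-W.mean(0)
    th=np.arctan2((a[:,0]*b[:,1]-a[:,1]*b[:,0]).sum(),(a*b).sum())
    R=np.array([[np.cos(th),-np.sin(th)],[np.sin(th),np.cos(th)]])
    t=W.mean(0)-R@J.mean(0); return th,R,t,np.abs(W-(J@R.T+t)).max()
E
python3 - <<'E'
from h import *
c=np.load("top0.npz")
P=lambda x,y:(235+(x+.5)/6-.5,180+(y+.5)/6-.5)
th,R,t,e=jigfit(c,[P(188,67),P(382,122),P(283,432),P(90,375)])
print("jig",th,t,"err",e)
jl=lambda w:R.T@(w[:2]-t)
for n,p,z in[("tubeL",(145,425),.04),("tubeR",(207,440),.04),("wingA",(207,180),.1),("wingB",(290,164),.1),("bridgeL",(172,157),.058),("bridgeR",(330,204),.058)]:
    w=ray(c,*P(*p),z);print(n,w,"jig",jl(w))
for n,x in[("stand",-.15),("home",-.055),("screw",.01)]: print(n,R@[x,0]+t)
E
```

```text
jig -0.3006068180714672 [0.57765994 0.03958526] err 0.002158173837930266
tubeL [0.47295566 0.08732867 0.04      ] jig [-0.11414584  0.01459953]
tubeR [0.46586533 0.05788633 0.04      ] jig [-0.11220035 -0.01562198]
wingA [0.58449099 0.0551502  0.1       ] jig [0.00191595 0.01688963]
wingB [0.59172488 0.01735815 0.1       ] jig [ 0.02001567 -0.01706575]
bridgeL [0.59890611 0.07376859 0.058     ] jig [0.01017174 0.03894144]
bridgeR [ 0.57656468 -0.00064223  0.058     ] jig [ 0.0108652  -0.03874787]
stand [0.4343864  0.08400024]
home [0.52512631 0.05587075]
screw [0.58721151 0.03662426]
```

Call:
apply_moves --motion '[{"x":-0.016,"y":-0.017,"z":0},{"x":-0.047,"y":-0.052,"z":0},{"x":-0.086,"y":-0.096,"z":0},{"x":-0.125,"y":-0.139,"z":0},{"x":-0.164,"y":-0.183,"z":0},{"x":-0.203,"y":-0.227,"z":0},{"x":-0.242,"y":-0.27,"z":0},{"x":-0.281,"y":-0.314,"z":0,"twist":0.02},{"x":-0.32,"y":-0.357,"z":0,"twist":0.04},{"x":-0.355,"y":-0.397,"z":0,"twist":0.054},{"x":-0.379,"y":-0.423,"z":0,"twist":0.054},{"x":-0.39,"y":-0.436,"z":0,"twist":0.054}]' --hand -1 --force 40

```text
invalid input at $.motion[0]: expected keys x, y, z, twist
```

Call:
apply_moves --motion '[{"x":-0.016,"y":-0.017,"z":0,"twist":0},{"x":-0.047,"y":-0.052,"z":0,"twist":0},{"x":-0.086,"y":-0.096,"z":0,"twist":0},{"x":-0.125,"y":-0.139,"z":0,"twist":0},{"x":-0.164,"y":-0.183,"z":0,"twist":0},{"x":-0.203,"y":-0.227,"z":0,"twist":0},{"x":-0.242,"y":-0.27,"z":0,"twist":0},{"x":-0.281,"y":-0.314,"z":0,"twist":0.02},{"x":-0.32,"y":-0.357,"z":0,"twist":0.04},{"x":-0.355,"y":-0.397,"z":0,"twist":0.054},{"x":-0.379,"y":-0.423,"z":0,"twist":0.054},{"x":-0.39,"y":-0.436,"z":0,"twist":0.054}]' --hand -1 --force 40

```text
time: 1.6
position: [0.4247, 0.0865, 0.239]
orientation: [-0.0, 0.151, 0.989, -0.0]
ft_force: [-0.2, 0.0, 0.8]
width: -0.0
grip_force: 0.0
```

Call:
apply_moves --motion '[{"x":0,"y":0,"z":0.03,"twist":0},{"x":0,"y":0,"z":0.075,"twist":0},{"x":0,"y":0,"z":0.12,"twist":0},{"x":0,"y":0,"z":0.165,"twist":0},{"x":0,"y":0,"z":0.195,"twist":0},{"x":0,"y":0,"z":0.213,"twist":0},{"x":-0.015,"y":0,"z":0.213,"twist":0},{"x":-0.025,"y":0,"z":0.213,"twist":0},{"x":-0.032,"y":0,"z":0.213,"twist":0},{"x":-0.038,"y":0,"z":0.213,"twist":0},{"x":-0.044,"y":0,"z":0.213,"twist":0},{"x":-0.05,"y":0,"z":0.213,"twist":0}]'

```text
time: 3.1
position: [0.4718, 0.0732, 0.0263]
orientation: [-0.0, 0.15, 0.989, 0.0]
ft_force: [-3.7, 0.8, 2.5]
width: -0.0
grip_force: 1.4
```

Call:
apply_moves --motion '[{"x":-0.004,"y":0,"z":0,"twist":0},{"x":-0.008,"y":0,"z":0,"twist":0},{"x":-0.012,"y":0,"z":0,"twist":0},{"x":-0.016,"y":0,"z":0,"twist":0},{"x":-0.02,"y":0,"z":0,"twist":0},{"x":-0.024,"y":0,"z":0,"twist":0},{"x":-0.027,"y":0,"z":0,"twist":0},{"x":-0.03,"y":0,"z":0,"twist":0},{"x":-0.032,"y":0,"z":0,"twist":0},{"x":-0.034,"y":0,"z":0,"twist":0},{"x":-0.036,"y":0,"z":0,"twist":0},{"x":-0.036,"y":0,"z":0,"twist":0}]'

```text
time: 4.6
position: [0.507, 0.0624, 0.0264]
orientation: [0.0, 0.15, 0.989, -0.0]
ft_force: [-1.1, 1.0, 0.1]
width: 0.0
grip_force: 0.5
```

Call:
apply_moves --motion '[{"x":-0.001,"y":0,"z":0,"twist":0},{"x":-0.002,"y":0,"z":0,"twist":0},{"x":-0.003,"y":0,"z":0,"twist":0},{"x":-0.004,"y":0,"z":0,"twist":0},{"x":-0.005,"y":0,"z":0,"twist":0},{"x":-0.006,"y":0,"z":0,"twist":0},{"x":-0.006,"y":0,"z":0,"twist":0}]'

```text
time: 5.48
position: [0.5125, 0.0607, 0.0263]
orientation: [0.0, 0.15, 0.989, -0.0]
ft_force: [-2.2, -0.5, 1.3]
width: -0.0003
grip_force: 0.8
```

Call:
apply_moves --motion '[{"x":-0.0005,"y":0,"z":0,"twist":0},{"x":-0.001,"y":0,"z":0,"twist":0},{"x":-0.0015,"y":0,"z":0,"twist":0},{"x":-0.002,"y":0,"z":0,"twist":0},{"x":-0.002,"y":0,"z":0,"twist":0}]'

```text
time: 6.1
position: [0.5142, 0.0601, 0.0263]
orientation: [0.0, 0.15, 0.989, -0.0]
ft_force: [-1.5, 0.6, -0.1]
width: -0.0
grip_force: 0.9
```

Call:
apply_moves --motion '[{"x":-0.0005,"y":0,"z":0,"twist":0},{"x":-0.001,"y":0,"z":0,"twist":0},{"x":-0.0015,"y":0,"z":0,"twist":0},{"x":-0.002,"y":0,"z":0,"twist":0},{"x":-0.002,"y":0,"z":0,"twist":0}]'

```text
time: 6.72
position: [0.515, 0.0599, 0.0262]
orientation: [-0.001, 0.15, 0.989, 0.0]
ft_force: [-4.7, 2.0, 2.9]
width: -0.0001
grip_force: 2.6
```

Call:
apply_moves --motion '[{"x":-0.0005,"y":0,"z":0,"twist":0},{"x":-0.001,"y":0,"z":0,"twist":0},{"x":-0.0015,"y":0,"z":0,"twist":0},{"x":-0.0015,"y":0,"z":0,"twist":0}]'

```text
time: 7.22
position: [0.515, 0.0598, 0.026]
orientation: [-0.002, 0.15, 0.989, 0.0]
ft_force: [-7.2, 3.4, 5.5]
width: 0.0002
grip_force: 4.0
```

```bash
python3 - <<'E'
from cell import *
import cv2,numpy as np
b=read_camera("side");np.savez("side2.npz",**b)
B=cv2.resize(b["frame"][190:245,240:305],None,fx=10,fy=10,interpolation=cv2.INTER_CUBIC)
cv2.imwrite("pics/s2.png",B[:,:,::-1]); s=read_state();print(s["position"],s["ft_force"],s["q"])
E
```

```text
[0.51506034 0.05980078 0.026002  ] [-7.00852072  2.49042895  5.87411144] [-0.00994655  0.30408137 -0.49540594  0.77581053  0.00148591  0.29036572]
```

View pics/s2.png

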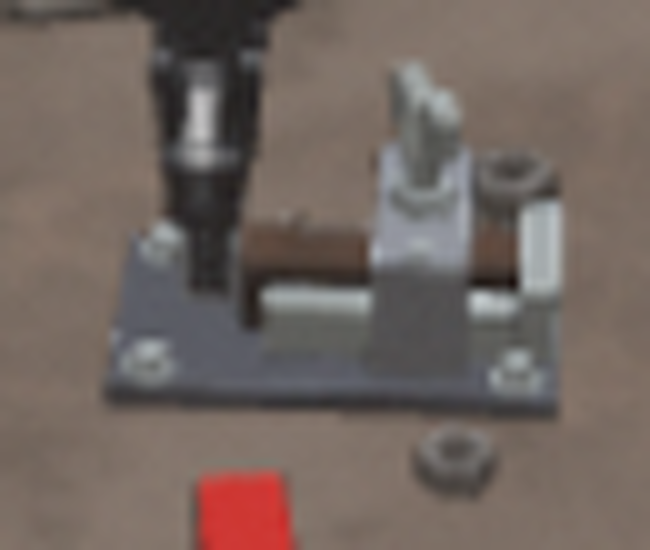

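The end of the tube meets the stop at crop (520,250), and the push was blocked at a rising force, so the tube is home. Backing off and rising.

Call:
apply_moves --motion '[{"x":0.008,"y":0,"z":0,"twist":0},{"x":0.03,"y":0,"z":0,"twist":0},{"x":0.04,"y":0,"z":-0.03,"twist":0},{"x":0.04,"y":0,"z":-0.08,"twist":0},{"x":0.04,"y":0,"z":-0.12,"twist":-0.16},{"x":0.03,"y":0,"z":-0.15,"twist":-0.33},{"x":0.01,"y":0,"z":-0.16,"twist":-0.5},{"x":-0.015,"y":0,"z":-0.16,"twist":-0.67},{"x":-0.04,"y":0,"z":-0.16,"twist":-0.84},{"x":-0.055,"y":0,"z":-0.16,"twist":-1.01},{"x":-0.065,"y":0,"z":-0.16,"twist":-1.18},{"x":-0.07,"y":0,"z":-0.16,"twist":-1.35}]' --hand 0

```text
time: 8.78
position: [0.5862, 0.0378, 0.1866]
orientation: [0.001, -0.503, 0.864, -0.001]
ft_force: [-0.0, -0.4, -0.6]
width: 0.0429
grip_force: 0.0
```

```bash
python3 - <<'E'
from cell import *
import numpy as np
s=read_state();p=s["position"];w,x,y,z=s["orientation"]
a=2*np.arctan2(y,x);tx=np.array([np.cos(a),np.sin(a)]);ty=np.array([tx[1],-tx[0]])
d=np.array([.5872,.0366])-p[:2]
print(p,s["orientation"],s["q"],s["width"],"dx,dy",d@tx,d@ty,"angle",a,"twist to wing",(a+1.382+np.pi)%(2*np.pi)-np.pi)
E
```

```text
[0.58618819 0.03776728 0.18658873] [ 0.00112256 -0.50307319  0.86424223 -0.00121402] [-4.52873734e-02  2.40741400e-01 -1.86841705e-01  1.14001078e+00
 -8.24816981e-04 -1.09959237e+00] 0.04287435049574918 dx,dy 0.0005153546255044035 -0.001456269760139537 angle 4.19589632641602 twist to wing -0.7052889807635658
```

Call:
apply_moves --motion '[{"x":0,"y":-0.001,"z":0,"twist":-0.17},{"x":0.0005,"y":-0.0015,"z":0,"twist":-0.34},{"x":0.0005,"y":-0.0015,"z":0,"twist":-0.51},{"x":0.0005,"y":-0.0015,"z":0,"twist":-0.66},{"x":0.0005,"y":-0.0015,"z":0.01,"twist":-0.705},{"x":0.0005,"y":-0.0015,"z":0.02,"twist":-0.705},{"x":0.0005,"y":-0.0015,"z":0.04,"twist":-0.705},{"x":0.0005,"y":-0.0015,"z":0.06,"twist":-0.705},{"x":0.0005,"y":-0.0015,"z":0.08,"twist":-0.705},{"x":0.0005,"y":-0.0015,"z":0.095,"twist":-0.705},{"x":0.0005,"y":-0.0015,"z":0.101,"twist":-0.705},{"x":0.0005,"y":-0.0015,"z":0.101,"twist":-0.705}]'

```text
time: 10.28
position: [0.5854, 0.0371, 0.0851]
orientation: [0.0, 0.769, -0.639, -0.0]
ft_force: [-1.4, 0.0, -0.8]
width: 0.0428
grip_force: 0.0
```

```bash
python3 - <<'E'
from cell import *
import cv2,numpy as np
I=[]
b=read_camera("side");B=cv2.resize(b["frame"][175:245,250:310],(480,560),interpolation=cv2.INTER_CUBIC)
cv2.imwrite("pics/s3.png",B[:,:,::-1]); s=read_state();print(s["position"],s["ft_force"],s["torque"],s["q"])
E
```

```text
[0.58583555 0.03715238 0.08567858] [-0.39483178  0.60116061  1.13498817] [-0.02489335  0.01253916 -0.02879225] [-4.67194196e-02  3.31698012e-01 -2.97945679e-01  9.40356498e-01
 -9.96207612e-05 -1.80081489e+00]
```

View pics/s3.png

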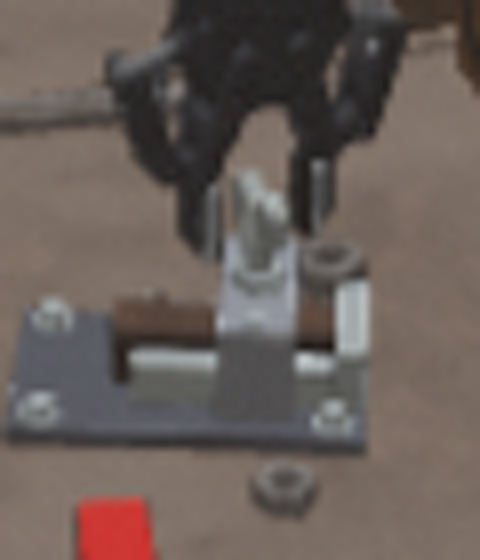

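Call:
apply_moves --motion '[{"x":0.0005,"y":-0.0012,"z":0,"twist":0},{"x":0.0005,"y":-0.0012,"z":0,"twist":0},{"x":0.0005,"y":-0.0012,"z":0,"twist":0},{"x":0.0005,"y":-0.0012,"z":0,"twist":0},{"x":0.0005,"y":-0.0012,"z":0,"twist":0},{"x":0.0005,"y":-0.0012,"z":0,"twist":0},{"x":0.0005,"y":-0.0012,"z":0,"twist":0},{"x":0.0005,"y":-0.0012,"z":0,"twist":0}]' --hand -1 --force 45

```text
time: 11.32
position: [0.5876, 0.0369, 0.0861]
orientation: [-0.001, 0.769, -0.639, 0.001]
ft_force: [0.5, -0.3, 6.2]
width: 0.0093
grip_force: 49.5
```

```bash
cat > st.py <<'E'
from cell import *
import numpy as np
s=read_state();w,x,y,z=s["orientation"]
a=2*np.arctan2(y,x)
print(s["position"],"F",s["ft_force"],"T",s["torque"],"q6",s["q"][5],"w",s["width"],s["grip_force"],"screw angle est",(-.3006-a)%np.pi,"or +pi")
E
python3 st.py
```

```text
[0.58758923 0.03687481 0.08607089] F [ 0.54883159 -0.32246427  6.2122511 ] T [-0.02340231 -0.17135501  0.01452403] q6 -1.801328633852469 w 0.009309630275477153 49.50601726770401 screw angle est 1.0867728243739496 or +pi
```

Call:
apply_moves --motion '[{"x":0,"y":0,"z":0.0001,"twist":0.1},{"x":0,"y":0,"z":0.0001,"twist":0.25},{"x":0,"y":0,"z":0.0002,"twist":0.42},{"x":0,"y":0,"z":0.0003,"twist":0.59},{"x":0,"y":0,"z":0.0004,"twist":0.76},{"x":0,"y":0,"z":0.0004,"twist":0.93},{"x":0,"y":0,"z":0.0005,"twist":1.1},{"x":0,"y":0,"z":0.0006,"twist":1.27},{"x":0,"y":0,"z":0.0007,"twist":1.44},{"x":0,"y":0,"z":0.0008,"twist":1.6},{"x":0,"y":0,"z":0.0008,"twist":1.74},{"x":0,"y":0,"z":0.0009,"twist":1.85}]'

```text
time: 12.82
position: [0.5867, 0.0376, 0.0851]
orientation: [0.0, 0.05, 0.999, 0.001]
ft_force: [-0.7, 2.0, 7.3]
width: 0.0094
grip_force: 49.8
```

```bash
python3 st.py
```

```text
[0.58672317 0.03757508 0.08513669] F [-0.67969439  2.00916753  7.31703069] T [0.38846545 0.22813424 0.05955821] q6 0.052424542862503413 w 0.009434581021315747 49.750318229198456 screw angle est 2.9401505677217052 or +pi
```

Call:
apply_moves --motion '[{"x":0,"y":0,"z":0,"twist":0.08},{"x":0,"y":0,"z":0.0001,"twist":0.16},{"x":0,"y":0,"z":0.0001,"twist":0.24},{"x":0,"y":0,"z":0.0002,"twist":0.3},{"x":0,"y":0,"z":0.0002,"twist":0.35},{"x":0,"y":0,"z":0.0002,"twist":0.38},{"x":0,"y":0,"z":0.0002,"twist":0.4},{"x":0,"y":0,"z":0.0002,"twist":0.4}]'

```text
time: 13.82
position: [0.5868, 0.0378, 0.0849]
orientation: [-0.0, 0.245, 0.969, 0.001]
ft_force: [-0.5, 2.0, 6.8]
width: 0.0091
grip_force: 49.6
```

```bash
python3 st.py
```

```text
[0.58682048 0.03783616 0.08492763] F [-0.51037639  2.02876675  6.76476811] T [ 0.43569846  0.06974679 -0.12174523] q6 0.448968115698636 w 0.009096595239866195 49.64340090751648 screw angle est 0.19492302566477893 or +pi
```

Call:
apply_moves --motion '[{"x":0,"y":0,"z":0,"twist":0.02},{"x":0,"y":0,"z":0,"twist":0.04},{"x":0,"y":0,"z":0,"twist":0.06},{"x":0,"y":0,"z":0,"twist":0.06}]'

```text
time: 14.32
position: [0.5868, 0.0379, 0.0849]
orientation: [-0.0, 0.274, 0.962, 0.001]
ft_force: [-0.2, 2.5, 7.4]
width: 0.0093
grip_force: 49.6
```

```bash
python3 st.py; sleep 0.1;python3 st.py
```

```text
[0.58681091 0.03786346 0.08494654] F [-0.18978939  2.52368099  7.40740377] T [ 0.52783708  0.12907025 -0.03651178] q6 0.5090231485721974 w 0.009349078776377527 49.618316888809204 screw angle est 0.2549724989081561 or +pi
[0.58681091 0.03786346 0.08494654] F [-0.18978939  2.52368099  7.40740377] T [ 0.52783708  0.12907025 -0.03651178] q6 0.5090231485721974 w 0.009349078776377527 49.618316888809204 screw angle est 0.2549724989081561 or +pi
```

Call:
apply_moves --motion '[{"x":0,"y":0,"z":0,"twist":0.02},{"x":0,"y":0,"z":0,"twist":0.04},{"x":0,"y":0,"z":0,"twist":0.04}]'

```text
time: 14.7
position: [0.5869, 0.0379, 0.0849]
orientation: [-0.0, 0.293, 0.956, 0.001]
ft_force: [-0.2, 2.8, 6.6]
width: 0.0092
grip_force: 51.9
```

```bash
python3 st.py
```

```text
[0.58686073 0.03790634 0.08490674] F [-0.1809776   2.80451621  6.58168735] T [0.52062382 0.07572953 0.35251366] q6 0.5477021213652016 w 0.009156633083905156 51.883216202259064 screw angle est 0.2935407761529518 or +pi
```

Call:
apply_moves --motion '[{"x":0,"y":0,"z":0,"twist":0.015},{"x":0,"y":0,"z":0,"twist":0.03},{"x":0,"y":0,"z":0,"twist":0.03}]'

```text
time: 15.08
position: [0.5869, 0.0379, 0.085]
orientation: [0.0, 0.306, 0.952, 0.001]
ft_force: [-0.4, 2.6, 6.9]
width: 0.009
grip_force: 61.8
```

```bash
python3 st.py
```

```text
[0.58687471 0.03793901 0.0849651 ] F [-0.40139517  2.63190082  6.85477956] T [0.46017826 0.11255835 0.85394591] q6 0.5761860503194163 w 0.008993004935429472 61.84632986783981 screw angle est 0.32190175705558666 or +pi
```

Torque rises steadily to 0.85 N m, so the screw is seated at q6 of about 0.531. Backing off a quarter turn from there, including the windup: −1.619.

Call:
apply_moves --motion '[{"x":0,"y":0,"z":0,"twist":-0.08},{"x":0,"y":0,"z":-0.0001,"twist":-0.22},{"x":0,"y":0,"z":-0.0002,"twist":-0.38},{"x":0,"y":0,"z":-0.0003,"twist":-0.55},{"x":0,"y":0,"z":-0.0003,"twist":-0.72},{"x":0,"y":0,"z":-0.0004,"twist":-0.89},{"x":0,"y":0,"z":-0.0005,"twist":-1.06},{"x":0,"y":0,"z":-0.0006,"twist":-1.23},{"x":0,"y":0,"z":-0.0007,"twist":-1.39},{"x":0,"y":0,"z":-0.0007,"twist":-1.52},{"x":0,"y":0,"z":-0.0008,"twist":-1.59},{"x":0,"y":0,"z":-0.0008,"twist":-1.619}]'

```text
time: 16.58
position: [0.5871, 0.0369, 0.0857]
orientation: [0.0, -0.477, 0.879, -0.0]
ft_force: [0.0, 0.5, 6.2]
width: 0.009
grip_force: 49.5
```

Call:
apply_moves --motion '[{"x":0,"y":0,"z":0,"twist":0},{"x":0,"y":0,"z":0,"twist":0}]'

```text
time: 16.82
position: [0.5871, 0.037, 0.0857]
orientation: [0.0, -0.476, 0.879, -0.0]
ft_force: [-0.1, 0.5, 7.1]
width: 0.0096
grip_force: 49.6
```

```bash
python3 st.py; python3 - <<'E'
from cell import *
import cv2
I=[cv2.resize(read_camera(n)["frame"][r:r+70,k:k+60],(390,455),interpolation=cv2.INTER_CUBIC) for n,r,k in(("side",175,250),("top",190,245))]
cv2.imwrite("pics/f.png",cv2.hconcat(I)[:,:,::-1])
E
```

```text
[0.58706594 0.03695003 0.08569568] F [-0.14164942  0.51292177  7.07911675] T [0.04320107 0.03393108 0.03225618] q6 -1.0403237846330056 w 0.00956880713523816 49.57245469093323 screw angle est 1.8477447283600519 or +pi
```

View pics/f.png

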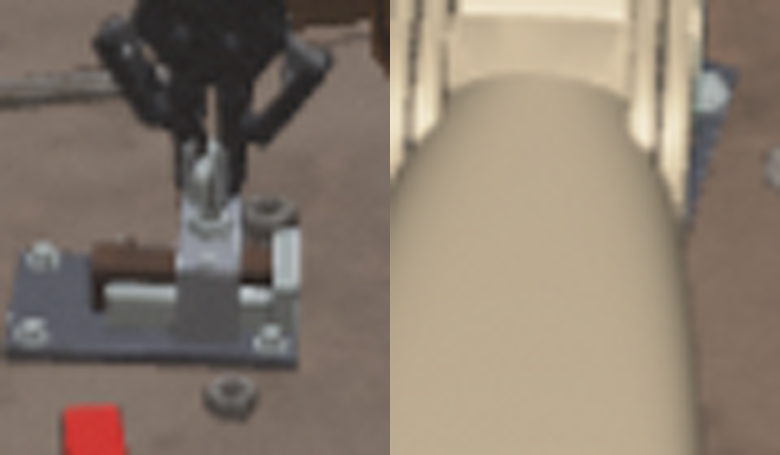

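The wing is held between the pads at crop (207,170), the tube is still against the stop at (272,262), and the screw is a quarter turn back from its seat (q6 −1.040). Handing in.

```bash
python3 -c "
from cell import *
print(hand_in())"
```

```text
the job is handed in; nothing more can be done
None
```

The tube is home against the end stop, and the thumbscrew was turned until it seated, backed off a quarter turn, and is still gripped at that setting; the job is handed in, with no verdict returned.

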